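# Load the block-flattening cradle and trip its roller switch

### The job

Open the batch by pushing the limit switch's roller arm down until it clicks, without forcing it to its stop, and letting it spring back. Then stack the flattening cradle squarely: the thick bed block first, flat on the pocket's floor, then every border printing block on the table, one on another in any order, and last the pressing board, grip upward, and let go. With the stack complete, click the roller arm again in the same way to call the press and let it spring back; leave the ink jar and the brush where they are.

Things in the scene. Friction and masses are not known exactly. Their poses are not given: they have to be found in the camera images.
- cradle_floor (a point): Stacking cradle: fixed aluminium fixture 154 x 80 mm with a pocket 138 (x) by 64 (y) mm between four L-shaped corner posts; parts have 4 mm play each side. Its long sides are open for fingers over the middle 102 mm. The point: centre of the pocket's floor, 8 mm above the table; z up. Post tops are 54 mm above the point; parts stacked higher just rest on one another.
- bed_mid (a point): Bed block: loose plain wooden block 130 (x) x 56 (y) x 36 (z) mm, the thick one, 0.14 to 0.28 kg, lying flat on the table. The point is its centre; z up.
- cap_grip (a point): Pressing board: loose wooden board 130 (x) x 56 (y) x 16 (z) mm with a grip bar 90 (x) x 26 (y) x 34 (z) mm along the middle of its top; 50 mm tall in all, 0.14 to 0.28 kg, lying board down. The point is in the middle of the grip bar, 34 mm above the board's underside; z up.
- roller (a point): Roller at the end of the limit switch's steel arm: black, 28 mm diameter, 20 mm wide, axis along its own y. The point is its centre. At rest it stands 100 mm above the table (its top at 114 mm), the highest part of the switch.
- switch_pivot (a point): On the hinge axis of the limit switch's arm, in the arm's plane, 66 mm above the table, beside the fixed grey housing (42 x 44 mm, 84 mm tall, foot plate 100 x 90 mm). Frame: y along the axis, z up. The roller's centre is 70 mm from here, towards -x, at rest 0.5 rad above level; pushed straight down it swings in the vertical plane and is level with the pivot at joint value 0.5.
- switch_arm (a joint): Angle of the limit switch's arm (rad): 0 at rest, grows as the roller is pushed down. Clicks at 0.40 (roller down about 27 mm); 0.70 (about 47 mm) is too far, the solid stop is at 0.80. A spring returns it when let go; at the roller it takes about 2 N to start, 5 N at the click, 7 N at 0.7.
- jar: Bystander: glass ink jar, 60 mm diameter, 60 mm tall, standing; origin at the centre of its underside.
- brush: Bystander: brush lying on the table beyond the work; origin on its underside.
- block1_mid (a point): Border printing block: loose dark wooden block 130 (x) x 56 (y) x 18 (z) mm, about 0.1 kg, lying flat with its carved-pattern face up; all border blocks are alike and two to four are present. The point is its centre; z up.
- block2_mid (a point): Border printing block: loose dark wooden block 130 (x) x 56 (y) x 18 (z) mm, about 0.1 kg, lying flat with its carved-pattern face up; all border blocks are alike and two to four are present. The point is its centre; z up.
- block3_mid (a point): Border printing block: loose dark wooden block 130 (x) x 56 (y) x 18 (z) mm, about 0.1 kg, lying flat with its carved-pattern face up; all border blocks are alike and two to four are present. The point is its centre; z up.
- block4_mid (a point): Border printing block: loose dark wooden block 130 (x) x 56 (y) x 18 (z) mm, about 0.1 kg, lying flat with its carved-pattern face up; all border blocks are alike and two to four are present. The point is its centre; z up.
Mind the look-alikes: they are no part of the job. What is shaped like the part that bears bed_mid but orange or turquoise is not meant. Leave any purple look-alike of the part that bears cap_grip alone.

How it is judged:
By the outcome, as a careful person would: the job done as asked, in the order asked, and still so for the second after the job is handed in, with the robot touching nothing.
Of block1, block2, block3, block4 only 2 to 4 are there at a start; the rules pass over those that are not, and their reading is None.
At some moment in a run one of bed, cap, block1, block2, block3, block4 may be knocked a few centimetres aside while the robot is not near it.
It also fails if it takes over 210 s, if anything falls off the work surface, if the arm or the gripper's body presses on something with over 40 N, if the wrist force passes 120 N, or if a joint passes its speed limit or range.

### The arm

A 7-joint arm with a two-finger parallel gripper is mounted at the origin on the work surface. World frame = base frame: x ahead of the robot, y to its left, z up, the work surface at z = 0. Lengths are in mm, angles in rad, forces in N, time in s.
With the tool pointing down it reaches from about 375 to 925 mm from the base axis. Payload 3.1 kg.
Tool frame: the origin (TCP) lies midway between the tips of the shut fingers; the grasp point (between the pads) lies r.pinch_z behind it (r.pinch_z is the distance from the TCP to the grasp point, in mm); z points along the fingers, y is the direction in which the jaws open and shut (so a half turn about z gives the same grasp; the last joint's range is limited). The gripper opens to 85 mm and grips with 20 to 120 N. Pads are 22 mm wide; open, the fingers measure 114 mm over their backs; the gripper's body (76 mm by 85 mm) begins 54 mm behind the grasp point. The pads swing forward as they close: fully open they stand 13 mm farther back than shut.
Start: joints at [1.103, 0.383, 0.044, 1.598, -0.018, 1.161, -0.05], TCP at [234.948, -606.055, 231.269] pointing down, gripper open.
Joint ranges: [-2.61, 2.61], [-0.41, 2.15], [-1.48, 1.57], [0, 2.5], [-1.57, 4.71], [0.05, 1.97], [-2.85, 2.85]. Speed limits (rad/s): [2.79, 2.79, 3.14, 3.14, 3.14, 3.14, 3.14].

### API

Orientations are given as a unit quaternion [x, y, z, w].
In Python, from workcell import r, snapshot, camera_info gives the robot as it stands.
- The arm moves only by the tool move_arm, never from a script. Its argument "plan" is a list of rows, each a list of 3 entries, a list of its own where there are three numbers: the shift along the tool's x, y, z in m, then the turn, a rotation vector about the tool's x, y, z in rad, then the opening, from -1 (shut) to 1 (fully open), so that 0 is half open. A call has 1 to 10 rows; each row is the pose to reach, as a shift and turn from the pose measured when the call began, along the tool's axes at that moment; what a row does not reach only later rows make up. A row lasts 1/8 s, in which the tool goes at most 62.5 mm and 10.7 degrees, less where a joint would pass 70% of its speed; a pose out of reach is approached as far as the arm can. A call with a gripper value outside its range is refused whole. The fingers move at their own pace and stop on an object; "newtons" is the grip in N (left out, the last holds). Time passes only in rows, so rows that repeat a pose let the fingers close. It gives the time, the measured TCP pose, the force and the opening at its end, in the units of the state.
- r.sense(): the state, without advancing time (a new reading comes with each control period).
- snapshot(name): name is "scene" or "side" or "wrist"; returns the picture (400x640x3 uint8, red, green, blue); there is no depth.
- camera_info(name): a dict with "mtx" (3x3 intrinsics, pixels), "camera_from_world" (4x4, takes a point from world to camera coordinates); the wrist camera has in their place "T_tool_cam" (4x4, takes a point from camera to tool coordinates, whose origin is the TCP and whose axes are the flange's). Camera axes: x right, y down, z forward; pixel columns grow to the right and rows downward; lengths in mm; the calibration is good to about 2 mm. The wrist camera is an equidistant fisheye: a pixel r from the principal point sees the ray r / f radians off the axis. A picture is of the moment at which its call begins: read the wrist's pose just before it. camera_info takes no time and is no camera call.
- r.finish_job(): hands the job in, once; it reports no verdict.
The state is a dict: "time": time; "joints": joint angles; "dq": joint speeds; "joint_torque": joint torques, N m; "eef_pos": TCP position; "tool_rot": TCP orientation; "contact_force": force on the tool from outside, world axes, zero at the start; "wrist_torque": the same for the moment, N m; "grip_width": opening from 0.0 (shut) to 1.0 (fully open).
Only numpy, scipy, OpenCV 4.12 (cv2) and the standard library are available. Lean on these libraries where they do the work, as an engineer would, in place of code of your own. Each camera call takes 0.05 s, during which the arm holds its last target. There are 200 camera calls.

## Working session

There is one attempt and no reset: what is moved stays moved. The work goes in short steps, Python scripts to look and compute and a tool call to move; the robot and the scene stay as the last step left them, time stands still between calls to the robot, and variables do not carry over. Pictures are saved under pics/ and viewed, about 12 in all and at most 16, crops included, and the job is handed in when it is done.

Besides the shell and the picture viewer there is one more tool, called after ">>>" by a JSON object that holds its "method" and its "body". move_arm: Moves the arm, as the interface text tells. Its arguments: {"type":"object","properties":{"plan":{"type":"array","items":{"type":"array"}},"newtons":{"type":"number"}},"required":["plan"]}

```bash
ls; mkdir -p pics; python3 - <<'E'
from workcell import r,snapshot,camera_info
import cv2,numpy as np
np.set_printoptions(precision=4,suppress=True)
print(r.sense(), r.pinch_z)
for n in("scene","side","wrist"):
    print(n,camera_info(n))
    cv2.imwrite(f"pics/{n}0.png",snapshot(n)[:,:,::-1])
E
```

```text
pics
{'time': 0.0, 'joints': array([ 1.1033,  0.3838,  0.0438,  1.5996, -0.0179,  1.1612, -0.0499]), 'dq': array([-0.0005, -0.0004, -0.0008,  0.0003,  0.0004, -0.0004,  0.0003]), 'joint_torque': array([ -0.0001, -43.3457,   1.025 , -24.9514,   0.0107,   0.0115,
        -0.    ]), 'eef_pos': array([ 234.5582, -605.1857,  229.8815]), 'tool_rot': array([ 0.9829,  0.1839, -0.0003, -0.0013]), 'contact_force': array([ 0.6205, -0.3743,  0.3526]), 'wrist_torque': array([ 0.0292, -0.0158, -0.    ]), 'grip_width': 1.0009725532956353} 18.700000000000003
scene {'mtx': array([[368.7006,   0.    , 316.0254],
       [  0.    , 368.7006, 208.5528],
       [  0.    ,   0.    ,   1.    ]]), 'camera_from_world': array([[   0.6654,    0.7465,   -0.0088, -399.9563],
       [   0.5622,   -0.5088,   -0.652 , -250.5258],
       [  -0.4912,    0.4289,   -0.7582, 1251.3798],
       [   0.    ,    0.    ,    0.    ,    1.    ]])}
side {'mtx': array([[480.4378,   0.    , 327.2934],
       [  0.    , 480.4378, 196.7196],
       [  0.    ,   0.    ,   1.    ]]), 'camera_from_world': array([[   0.9634,   -0.2676,   -0.0166, -564.1141],
       [  -0.1918,   -0.6446,   -0.7401,  183.6123],
       [   0.1874,    0.7162,   -0.6723, 1090.9174],
       [   0.    ,    0.    ,    0.    ,    1.    ]])}
wrist {'mtx': array([[309.7069,   0.    , 319.6573],
       [  0.    , 309.7069, 201.8843],
       [  0.    ,   0.    ,   1.    ]]), 'T_tool_cam': array([[   0.0007,   -0.9648,   -0.2629,   65.0925],
       [   1.    ,    0.0006,    0.0004,    0.31  ],
       [  -0.0002,   -0.2629,    0.9648, -142.7052],
       [   0.    ,    0.    ,    0.    ,    1.    ]])}
```

View pics/scene0.png

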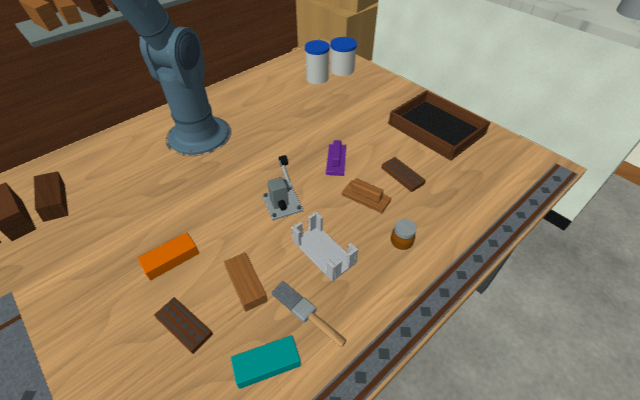

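View pics/side0.png

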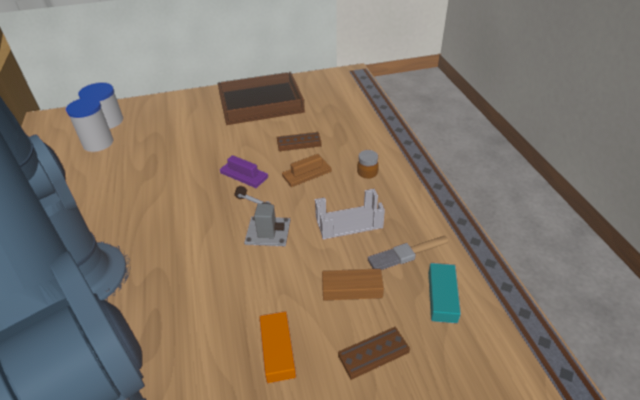

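```bash
cat > h.py <<'E'
from workcell import r,snapshot,camera_info
import cv2,numpy as np
from scipy.spatial.transform import Rotation as R
np.set_printoptions(precision=3,suppress=True)
def cast(name,uv,z,pose=None):
    """pixels -> world points on plane height z. pose=(pos,quat) for wrist"""
    uv=np.atleast_2d(np.array(uv,float)); c=camera_info(name); K=c["mtx"]
    n=(uv-K[:2,2])/[K[0,0],K[1,1]]
    if name=="wrist":
        t=np.linalg.norm(n,axis=1,keepdims=True); d=np.hstack([n*np.sinc(t/np.pi)/np.sinc(0)*1, np.cos(t)])
        T=c["T_tool_cam"]; Rw=R.from_quat(pose[1]).as_matrix()
        o=Rw@T[:3,3]+pose[0]; D=d@(Rw@T[:3,:3]).T
    else:
        M=c["camera_from_world"]; o=-M[:3,:3].T@M[:3,3]; D=np.hstack([n,np.ones((len(n),1))])@M[:3,:3]
    return o+D*((z-o[2])/D[:,2])[:,None]
def proj(name,P,pose=None):
    P=np.atleast_2d(np.array(P,float)); c=camera_info(name); K=c["mtx"]
    if name=="wrist":
        T=c["T_tool_cam"]; Rw=R.from_quat(pose[1]).as_matrix()
        q=((P-pose[0])@Rw-T[:3,3])@T[:3,:3]
        rr=np.linalg.norm(q[:,:2],axis=1,keepdims=True); n=q[:,:2]/np.maximum(rr,1e-9)*np.arctan2(rr,q[:,2:])
    else:
        M=c["camera_from_world"]; q=P@M[:3,:3].T+M[:3,3]; n=q[:,:2]/q[:,2:]
    return n*[K[0,0],K[1,1]]+K[:2,2]
def pose():
    s=r.sense(); return s["eef_pos"],s["tool_rot"]
def tomove(p,yaw=None):
    """shift (m, tool axes) and rotvec to bring TCP to p, tool down with tool y axis along world angle yaw (mod pi)"""
    s=r.sense(); Rw=R.from_quat(s["tool_rot"]); sh=Rw.inv().apply(np.array(p)-s["eef_pos"])/1000
    if yaw is None: y=Rw.as_matrix()[:,1]; yaw=np.arctan2(y[1],y[0])
    best=None
    for k in(0,np.pi):
        a=yaw+k; y=np.array([np.cos(a),np.sin(a),0]); z=np.array([0,0,-1.]); x=np.cross(y,z)
        v=(Rw.inv()*R.from_matrix(np.c_[x,y,z])).as_rotvec()
        if best is None or np.linalg.norm(v)<np.linalg.norm(best): best=v
    print("shift",sh,"rot",best,"deg",np.degrees(np.linalg.norm(best)),"j7",s["joints"][6])
E
python3 - <<'E'
from h import *
S={"blkA":(403,174,18),"blkB":(183,324,18),"bed":(242,280,36),"cap":(368,193,30),"jar":(405,228,60),"left1":(50,210,0),"left2":(10,235,0),"roller":(283,160,100),"cradle":(325,250,8),"base":(198,140,0),"tray":(440,120,20),"purple":(336,158,30),"turq":(265,360,36),"brush":(295,300,5)}
for k,v in S.items(): print(k,cast("scene",v[:2],v[2])[0])
S={"blkA":(299,142,18),"blkB":(374,352,18),"bed":(352,282,36),"cap":(307,170,30),"jar":(368,158,60),"roller":(241,193,100),"cradle":(351,220,8)}
for k,v in S.items(): print("side",k,cast("side",v[:2],v[2])[0])
im=cv2.imread("pics/scene0.png")
a=cv2.resize(im[140:270,240:440],None,fx=4,fy=4,interpolation=cv2.INTER_CUBIC)
im=cv2.imread("pics/wrist0.png")
cv2.imwrite("pics/c1.png",a)
E
```

```text
blkA [598.871 347.486  18.   ]
blkB [ 579.417 -365.397   18.   ]
bed [ 585.747 -213.15    36.   ]
cap [589.012 205.138  30.   ]
jar [748.214 163.254  60.   ]
left1 [  17.204 -481.383    0.   ]
left2 [  38.275 -588.308    0.   ]
roller [387.151  70.044 100.   ]
cradle [638.431  -2.83    8.   ]
base [ 24.462 -14.772   0.   ]
tray [514.38  645.238  20.   ]
purple [423.677 240.046  30.   ]
turq [ 765.147 -280.734   36.   ]
brush [ 692.312 -145.79     5.   ]
side blkA [592.962 341.173  18.   ]
side blkB [ 576.241 -369.614   18.   ]
side bed [ 582.039 -211.693   36.   ]
side cap [581.406 190.996  30.   ]
side jar [744.833 157.219  60.   ]
side roller [392.383  67.041 100.   ]
side cradle [645.38   -6.697   8.   ]
```

View pics/wrist0.png

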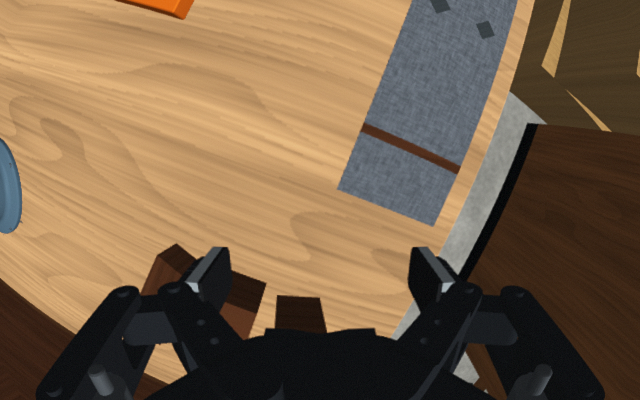

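View pics/c1.png

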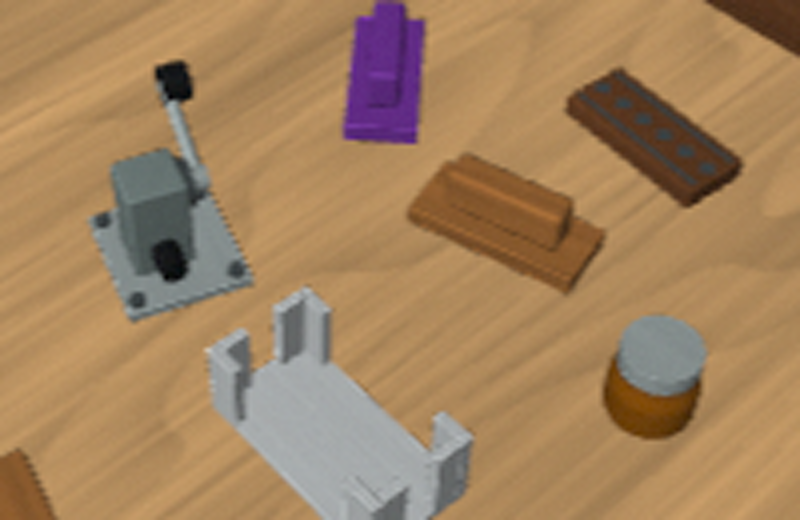

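```bash
python3 - <<'E'
from h import *
def blob(im,roi,f):
    x0,y0,x1,y1=roi; m=f(cv2.cvtColor(im,cv2.COLOR_BGR2HSV)[y0:y1,x0:x1]).astype(np.uint8)
    n,l,s,c=cv2.connectedComponentsWithStats(m); i=1+np.argmax(s[1:,4]); b=s[i]
    return (b[0]+b[2]/2-.5+x0, b[1]+b[3]/2-.5+y0), b
def tri(a,b):
    def ray(n,uv): p=cast(n,uv,0)[0];q=cast(n,uv,100)[0]; d=q-p; return p,d/np.linalg.norm(d)
    p,d=ray("scene",a);q,e=ray("side",b)
    s,t=np.linalg.lstsq(np.c_[d,-e],q-p,rcond=None)[0]; return (p+s*d+q+t*e)/2, np.linalg.norm(p+s*d-q-t*e)
A=cv2.imread("pics/scene0.png");B=cv2.imread("pics/side0.png")
dark=lambda h:h[...,2]<70
a,sa=blob(A,(270,148,296,174),dark); b,sb=blob(B,(228,180,256,206),dark); print(a,sa,b,sb,tri(a,b))
# orange wood brown: HSV of bed etc
H=cv2.cvtColor(A,cv2.COLOR_BGR2HSV); print([H[y,x] for x,y in((245,275),(368,190),(403,172),(183,320),(300,100))])
cv2.imwrite("pics/c2.png",np.hstack([cv2.resize(A[140:220,255:315],(450,600),interpolation=cv2.INTER_CUBIC),cv2.resize(B[180:250,225:265+20],None,fx=5.8,fy=8.571,interpolation=cv2.INTER_CUBIC)[:600]]))
tomove((500,40,350),0.0)
E
```

```text
(np.float64(283.0), np.float64(160.0)) [ 9  8  9  9 63] (np.float64(240.0), np.float64(191.0)) [ 7  7 11  9 63] (array([391.233,  67.555, 105.279]), np.float64(1.6533817087835077))
[array([ 14, 169, 145], dtype=uint8), array([ 15, 168, 165], dtype=uint8), array([ 13, 144,  85], dtype=uint8), array([ 12, 158,  84], dtype=uint8), array([ 16, 121, 169], dtype=uint8)]
shift [ 0.481 -0.506 -0.119] rot [-0.002 -0.001 -1.201] deg 68.8102702768527 j7 -0.049927536230830585
```

>>> {"method": "move_arm", "body": {"plan": [[[0.04, -0.04, -0.03], [0, 0, -0.15], 1], [[0.08, -0.08, -0.06], [0, 0, -0.3], 1], [[0.12, -0.12, -0.1], [0, 0, -0.45], 1], [[0.16, -0.16, -0.12], [0, 0, -0.6], 1], [[0.2, -0.2, -0.12], [0, 0, -0.75], 1], [[0.24, -0.24, -0.12], [0, 0, -0.9], 1], [[0.28, -0.28, -0.12], [0, 0, -1.05], 1], [[0.32, -0.32, -0.12], [0, 0, -1.2], 1], [[0.36, -0.36, -0.12], [0, 0, -1.2], 1], [[0.4, -0.4, -0.12], [0, 0, -1.2], 1]]}}

```text
time: 1.4
eef_pos: [463.3, -86.4, 350.8]
tool_rot: [0.708, 0.707, 0.0, -0.001]
contact_force: [1.1, -0.7, 0.5]
grip_width: 1.0
```

```bash
python3 - <<'E'
from h import *
print(r.sense()["joints"]); tomove((500,60,350),0.0)
E
```

```text
[ 0.62  -0.028 -0.506  1.83  -0.015  1.338  0.116]
shift [0.146 0.037 0.001] rot [-0.001 -0.001 -0.001] deg 0.11509770126523561 j7 0.11641112301431072
```

>>> {"method": "move_arm", "body": {"plan": [[[0.05, 0.01, 0], [0, 0, 0], -1], [[0.1, 0.02, 0], [0, 0, 0], -1], [[0.146, 0.037, 0], [0, 0, 0], -1], [[0.146, 0.037, 0], [0, 0, 0], -1], [[0.146, 0.037, 0], [0, 0, 0], -1]]}}

```text
time: 2.02
eef_pos: [500.2, 58.9, 350.5]
tool_rot: [0.708, 0.707, -0.0, -0.001]
contact_force: [0.3, -0.4, -0.5]
grip_width: -0.002
```

```bash
python3 - <<'E'
from h import *
p=pose(); im=snapshot("wrist")[:,:,::-1]; cv2.imwrite("pics/w1.png",im); np.save("w1.npy",np.r_[p[0],p[1]]); print(p)
print(proj("wrist",[[391,68,100],[645,-4,8],[585,195,30]],p))
E
```

```text
(array([500.161,  58.94 , 350.519]), array([ 0.708,  0.707, -0.   , -0.001]))
[[237.815 164.888]
 [408.039 200.136]
 [378.117  74.497]]
```

View pics/w1.png

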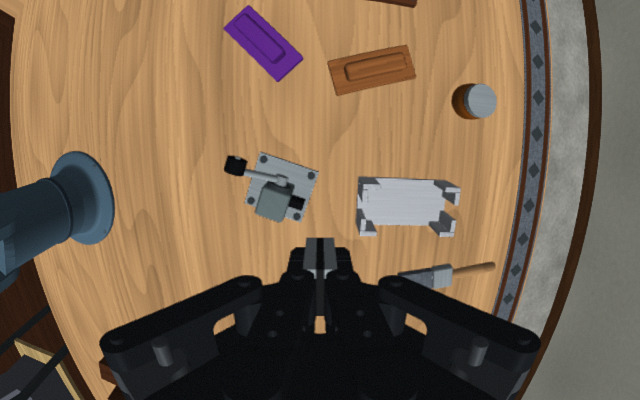

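```bash
python3 - <<'E'
from h import *
w=np.load("w1.npy"); p=(w[:3],w[3:]); im=cv2.imread("pics/w1.png"); 
m=(im.max(2)[145:185,215:250]<60).astype(np.uint8); n,l,s,c=cv2.connectedComponentsWithStats(m); i=1+np.argmax(s[1:,4]); print(s[i],c[i]+[215,145])
uv=c[i]+[215,145]
R0=cast("wrist",uv,100,p)[0]; P0=cast("wrist",(284,181),68,p)[0]; d=P0-R0; print(R0,P0,np.degrees(np.arctan2(d[1],d[0])),np.hypot(*d[:2]))
mk=cv2.resize(im[140:225,215:330],None,fx=4,fy=4,interpolation=cv2.INTER_CUBIC); mk2=cv2.resize(im[160:250,345:470],None,fx=4,fy=4,interpolation=cv2.INTER_CUBIC)
o=np.zeros((340+360,500,3),np.uint8); o[:340,:460]=mk; o[340:]=mk2; cv2.imwrite("pics/c3.png",cv2.resize(o,None,fx=.857,fy=.857))
E
```

```text
[  9  11  23  20 330] [235.048 165.776]
[387.127  66.9   100.   ] [448.061  39.529  68.   ] -24.190087515983375 66.79892507608211
```

View pics/c3.png

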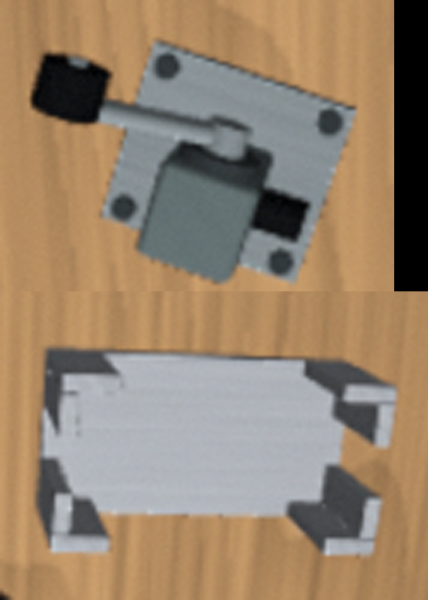

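```bash
python3 - <<'E'
from h import *
w=np.load("w1.npy"); p=(w[:3],w[3:])
c=np.array([(155,40),(355,105),(298,282),(103,215)])/3.428+[215,140]
C=cast("wrist",c,6,p); print(C)
for i in range(4):
    d=C[(i+1)%4]-C[i]; print(np.hypot(*d[:2]),np.degrees(np.arctan2(d[1],d[0])))
a=np.array([(103,115),(215,128)])/3.428+[215,140]
A=np.r_[cast("wrist",a[0],92,p),cast("wrist",a[1],69,p)]; d=A[1]-A[0]; print(A,np.degrees(np.arctan2(d[1],d[0])))
tomove((390,66,180),0.0)
tomove((390,66,140),np.radians(-20))
E
```

```text
[[403.163  75.291   6.   ]
 [496.197  43.911   6.   ]
 [468.397 -42.77    6.   ]
 [373.685  -9.125   6.   ]]
98.18419242097396 -18.63904666274005
91.03004302376569 -107.78173571972597
100.51063052054359 160.44329277509337
89.41518660726466 70.7512206154929
[[398.304  54.919  92.   ]
 [439.424  45.012  69.   ]] -13.545912523084123
shift [ 0.008 -0.11   0.171] rot [-0.002 -0.    -0.003] deg 0.2117405635886057 j7 -0.22519171907596625
shift [ 0.008 -0.11   0.211] rot [-0.002 -0.     0.346] deg 19.81738600943106 j7 -0.22519171907596625
```

>>> {"method": "move_arm", "body": {"plan": [[[0.004, -0.05, 0.0], [0, 0, 0], -1], [[0.009, -0.1, 0.0], [0, 0, 0], -1], [[0.009, -0.114, 0.06], [0, 0, 0], -1], [[0.009, -0.114, 0.12], [0, 0, 0], -1], [[0.009, -0.114, 0.18], [0, 0, 0], -1], [[0.009, -0.114, 0.22], [0, 0, 0], -1], [[0.009, -0.114, 0.22], [0, 0, 0], -1], [[0.009, -0.114, 0.22], [0, 0, 0], -1]]}}

```text
time: 3.08
eef_pos: [387.2, 66.9, 132.1]
tool_rot: [0.709, 0.705, 0.0, 0.0]
contact_force: [1.0, 0.5, 0.7]
grip_width: 0.001
```

```bash
python3 - <<'E'
from h import *
s=r.sense();print(s["eef_pos"],s["contact_force"],s["joints"])
cv2.imwrite("pics/s2.png",np.hstack([cv2.resize(snapshot("side")[140:260,190:310,::-1],None,fx=3,fy=3),cv2.resize(snapshot("scene")[110:230,220:340,::-1],None,fx=3,fy=3)]))
E
```

```text
[387.223  66.873 132.141] [0.977 0.468 0.658] [ 0.461  0.067 -0.742  2.243  0.06   0.85  -0.324]
```

View pics/s2.png

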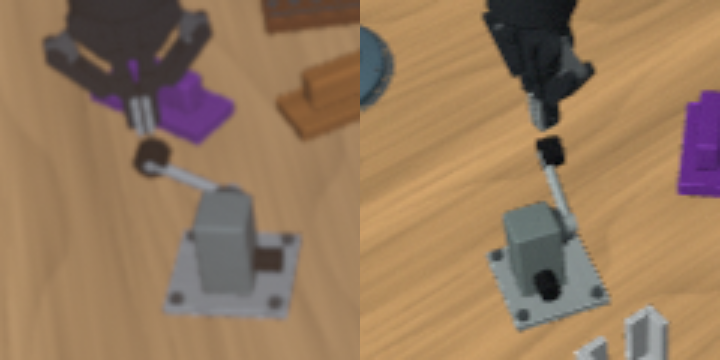

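>>> {"method": "move_arm", "body": {"plan": [[[0, 0, 0.018], [0, 0, 0], -1], [[0, 0, 0.028], [0, 0, 0], -1], [[0, 0, 0.036], [0, 0, 0], -1], [[0, 0, 0.043], [0, 0, 0], -1], [[0, 0, 0.05], [0, 0, 0], -1], [[0, 0, 0.05], [0, 0, 0], -1]]}}

```text
time: 3.92
eef_pos: [389.0, 67.5, 83.8]
tool_rot: [0.709, 0.706, 0.001, 0.001]
contact_force: [-1.9, 1.0, 4.9]
grip_width: -0.007
```

```bash
python3 - <<'E'
from h import *
s=r.sense();print(s["eef_pos"],s["contact_force"],s["joints"])
cv2.imwrite("pics/s3.png",np.hstack([cv2.resize(snapshot("side")[140:260,190:310,::-1],None,fx=3,fy=3),cv2.resize(snapshot("scene")[110:230,220:340,::-1],None,fx=3,fy=3)]))
E
```

```text
[389.004  67.529  83.783] [-1.936  1.023  4.886] [ 0.42   0.179 -0.725  2.275  0.179  0.736 -0.434]
```

View pics/s3.png

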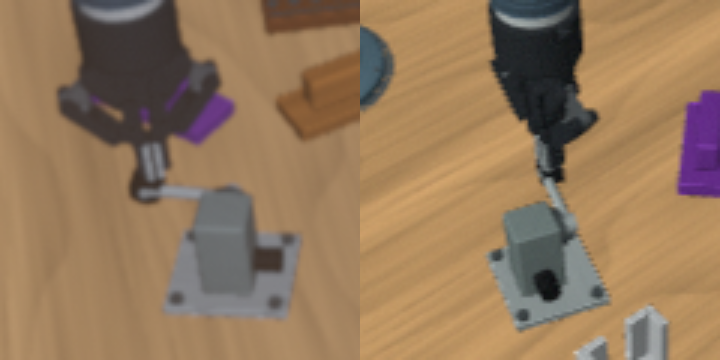

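>>> {"method": "move_arm", "body": {"plan": [[[0, -0.002, 0.004], [0, 0, 0], -1], [[0, -0.004, 0.009], [0, 0, 0], -1], [[0, -0.004, 0.009], [0, 0, 0], -1]]}}

```text
time: 4.4
eef_pos: [387.4, 68.1, 76.5]
tool_rot: [0.709, 0.705, 0.003, 0.003]
contact_force: [-1.5, -0.1, 6.5]
grip_width: -0.006
```

```bash
python3 - <<'E'
from h import *
w=pose();im=snapshot("side")[:,:,::-1]; s=r.sense(); print(s["eef_pos"],s["contact_force"])
m=(im.max(2)[180:225,225:260]<60).astype(np.uint8)
n,l,st,c=cv2.connectedComponentsWithStats(m); print(st,c+[225,180])
for q in(.3,.4,.5,.6,.7):
    a=np.radians(-19); x=70*np.cos(.5-q); print(q,proj("side",[447-x*np.cos(a),47-x*np.sin(a),66+70*np.sin(.5-q)]))
cv2.imwrite("pics/s4.png",cv2.resize(im[170:230,215:305],None,fx=6,fy=6))
E
```

```text
[387.391  68.029  76.578] [-0.026  0.747  5.967]
[[   0    0   35   45 1570]
 [  11   21    1    1    1]
 [  10   23    3    2    4]] [[242.02  201.997]
 [236.    201.   ]
 [235.75  203.25 ]]
0.3 [[237.774 199.412]]
0.4 [[237.753 201.503]]
0.5 [[238.018 203.607]]
0.6 [[238.565 205.703]]
0.7 [[239.384 207.77 ]]
```

View pics/s4.png

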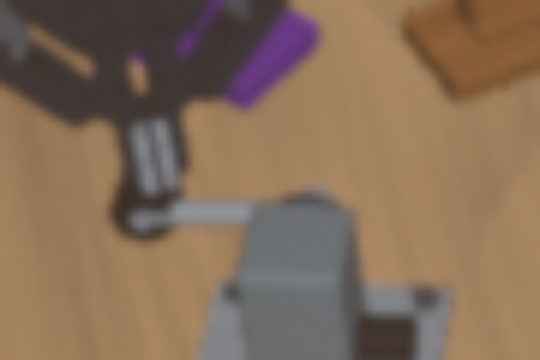

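>>> {"method": "move_arm", "body": {"plan": [[[0, 0, -0.05], [0, 0, 0], -1], [[0, 0, -0.11], [0, 0, 0], -1], [[0, 0.02, -0.17], [0, 0, 0], 1], [[-0.03, 0.07, -0.22], [0, 0, 0], 1], [[-0.07, 0.11, -0.22], [0, 0, 0], 1], [[-0.1, 0.155, -0.22], [0, 0, 0], 1], [[-0.135, 0.195, -0.22], [0, 0, 0], 1], [[-0.17, 0.23, -0.22], [0, 0, 0], 1], [[-0.17, 0.23, -0.22], [0, 0, 0], 1], [[-0.17, 0.23, -0.22], [0, 0, 0], 1]]}}

```text
time: 5.7
eef_pos: [614.5, -102.6, 298.4]
tool_rot: [0.709, 0.705, 0.003, 0.002]
contact_force: [-0.6, 0.9, -0.1]
grip_width: 1.001
```

```bash
python3 - <<'E'
from h import *
p=pose(); im=snapshot("wrist")[:,:,::-1]; cv2.imwrite("pics/w2.png",im); np.save("w2.npy",np.r_[p[0],p[1]]); print(p,r.sense()["joints"])
cv2.imwrite("pics/w2c.png",cv2.resize(im[20:270,200:490],(783,675))[:600])
A=snapshot("scene")[:,:,::-1]; cv2.imwrite("pics/sc2.png",A)
m=(A.max(2)[148:174,270:296]<70).astype(np.uint8); n,l,s,c=cv2.connectedComponentsWithStats(m); print(s[1:],c[1:]+[270,148])
E
```

```text
(array([ 614.457, -102.64 ,  298.411]), array([0.709, 0.705, 0.003, 0.002])) [ 0.589  0.341 -0.615  1.569  0.201  1.288 -0.057]
[[  0   0  26  26 441]] [[284.385 158.583]]
```

View pics/w2c.png

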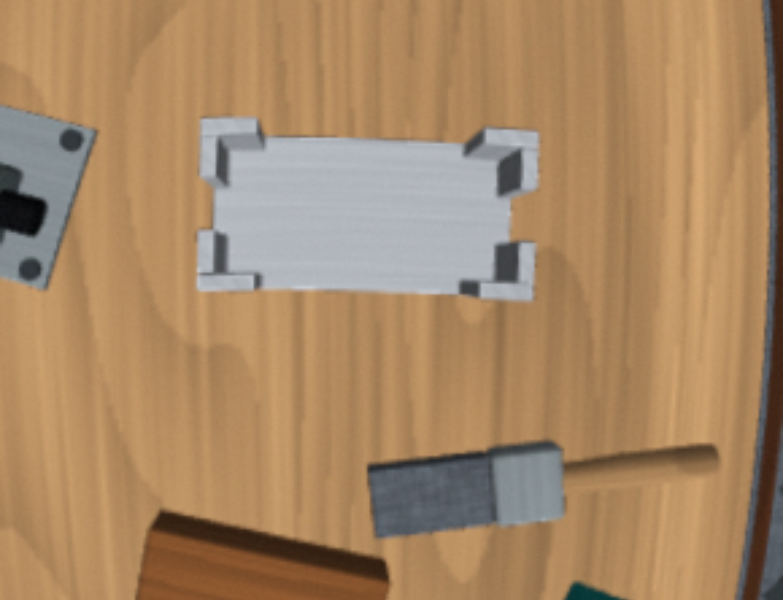

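```bash
cat >> h.py <<'E'
def load(n):
    w=np.load(n+".npy"); return cv2.imread(f"pics/{n}.png"),(w[:3],w[3:])
def shot(n):
    p=pose(); im=np.ascontiguousarray(snapshot("wrist")[:,:,::-1]); cv2.imwrite(f"pics/{n}.png",im); np.save(n+".npy",np.r_[p[0],p[1]]); return im,p
def rects(im,p,z,lo,hi,amin=800):
    """mask HSV range -> contour cast on plane z -> min-area rect in world"""
    h=cv2.cvtColor(im,cv2.COLOR_BGR2HSV); m=cv2.inRange(h,np.array(lo),np.array(hi)); m=cv2.morphologyEx(m,cv2.MORPH_OPEN,np.ones((3,3)))
    out=[]
    for c in cv2.findContours(m,cv2.RETR_EXTERNAL,cv2.CHAIN_APPROX_NONE)[0]:
        if cv2.contourArea(c)<amin: continue
        W=cast("wrist",c[:,0],z,p)[:,:2].astype(np.float32); (cx,cy),(a,b),t=cv2.minAreaRect(W)
        if a<b: a,b,t=b,a,t+90
        t=(t+90)%180-90
        print("rect c",np.array([cx,cy]),"size",round(a,1),round(b,1),"yaw",round(t,1),"px",c[:,0].mean(0),"area",cv2.contourArea(c), "bbox",cv2.boundingRect(c))
    return m
E
python3 - <<'E'
from h import *
im,p=load("w2")
c=np.array([(201,119),(538,131),(533,300),(198,290)])/2.7+[200,20]-0.3
C=cast("wrist",c,62,p); print(C[:,:2],C.mean(0))
for i in range(4):
    d=C[(i+1)%4]-C[i]; print(np.hypot(*d[:2]),np.degrees(np.arctan2(d[1],d[0])))
for z in(36,):
  rects(im,p,z,(5,140,90),(18,255,255))
H=cv2.cvtColor(im,cv2.COLOR_BGR2HSV); print(proj("wrist",[585,-212,36],p),H[232,285],H[225,255],H[100,150])
tomove((584,-270,260),0.0)
E
```

```text
[[560.366  33.845]
 [713.196  30.211]
 [711.327 -48.95 ]
 [558.293 -44.938]] [635.795  -7.458  62.   ]
152.8727124148389 -1.3624212646924911
79.18253075702674 -91.35209303311963
153.08639295706723 178.49833983356262
78.81075389001295 88.49293744003661
rect c [ 580.67  -206.757] size 129.2 54.0 yaw -13.3 px [295.592 241.92 ] area 3013.0 bbox (250, 216, 94, 52)
[[298.762 246.288]] [ 12 168 126] [ 13 173 127] [ 16 121 179]
shift [-0.169 -0.03   0.039] rot [ 0.009 -0.001 -0.002] deg 0.5126928146782941 j7 -0.05717906976535949
```

```bash
python3 - <<'E'
from h import *
tomove((645,-225,250),np.radians(76.7))
E
```

```text
shift [-0.124  0.031  0.049] rot [ 0.008  0.005 -1.341] deg 76.83026117771257 j7 -0.05717906976535949
```

>>> {"method": "move_arm", "body": {"plan": [[[-0.04, 0.01, 0.01], [0, 0, -0.17], 1], [[-0.08, 0.02, 0.02], [0, 0, -0.34], 1], [[-0.12, 0.03, 0.03], [0, 0, -0.51], 1], [[-0.124, 0.031, 0.049], [0, 0, -0.68], 1], [[-0.124, 0.031, 0.049], [0, 0, -0.85], 1], [[-0.124, 0.031, 0.049], [0, 0, -1.02], 1], [[-0.124, 0.031, 0.049], [0, 0, -1.19], 1], [[-0.124, 0.031, 0.049], [0.008, 0.005, -1.341], 1], [[-0.124, 0.031, 0.049], [0.008, 0.005, -1.341], 1], [[-0.124, 0.031, 0.049], [0.008, 0.005, -1.341], 1]]}}

```text
time: 7.05
eef_pos: [645.2, -224.6, 250.7]
tool_rot: [0.116, 0.993, -0.0, 0.0]
contact_force: [-0.1, -0.1, 0.2]
grip_width: 0.994
```

```bash
python3 - <<'E'
from h import *
im,p=shot("w3"); print(p,r.sense()["joints"])
rects(im,p,36,(5,140,90),(18,255,255)); print(proj("wrist",[582,-210,36],p))
E
```

```text
(array([ 645.234, -224.569,  250.696]), array([ 0.116,  0.993, -0.   ,  0.   ])) [ 0.822  0.552 -0.784  1.456  0.396  1.296  1.343]
rect c [ 580.451 -206.69 ] size 128.6 55.2 yaw -13.6 px [322.795 119.847] area 5172.5 bbox (299, 65, 49, 111)
rect c [577.205 188.071] size 123.2 87.5 yaw 14.9 px [576.893  76.271] area 2347.5 bbox (552, 38, 52, 85)
rect c [ 418.789 -313.309] size 142.2 53.6 yaw 67.5 px [207.984  14.27 ] area 2791.0 bbox (161, 0, 103, 39)
[[320.501 121.886]]
```

View pics/w3.png

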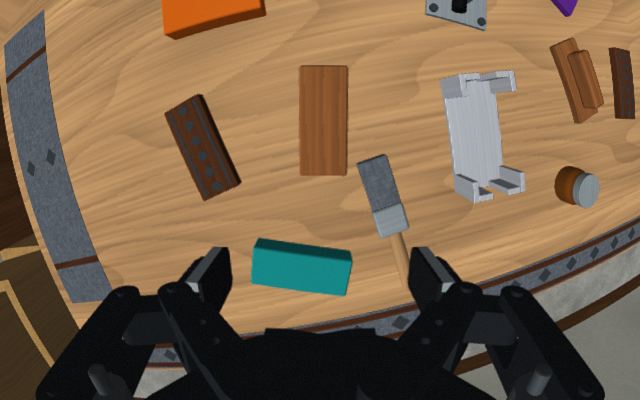

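```bash
python3 - <<'E'
from h import *
tomove((580.5,-206.7,8),np.radians(76.4))
E
```

```text
shift [0.067 0.003 0.243] rot [-0.001  0.001  0.004] deg 0.2609474393178089 j7 1.3433144908512946
```

>>> {"method": "move_arm", "body": {"plan": [[[0.05, 0.003, 0.02], [0, 0, 0.004], 1], [[0.067, 0.003, 0.07], [0, 0, 0.004], 1], [[0.067, 0.003, 0.12], [0, 0, 0.004], 1], [[0.067, 0.003, 0.17], [0, 0, 0.004], 1], [[0.067, 0.003, 0.2], [0, 0, 0.004], 1], [[0.067, 0.003, 0.225], [0, 0, 0.004], 1], [[0.067, 0.003, 0.24], [0, 0, 0.004], 1], [[0.067, 0.003, 0.241], [0, 0, 0.004], 1]]}}

```text
time: 8.1
eef_pos: [580.5, -206.6, 8.9]
tool_rot: [0.118, 0.993, -0.0, -0.0]
contact_force: [-0.3, 0.4, -0.5]
grip_width: 0.999
```

```bash
python3 - <<'E'
from h import *
tomove((580.5,-206.7,8),np.radians(76.4))
E
```

```text
shift [-0.    -0.     0.001] rot [-0.001 -0.001  0.   ] deg 0.06017039666143306 j7 1.191727147292568
```

Accurate positioning. Close and lift.

>>> {"method": "move_arm", "body": {"plan": [[[0, 0, 0], [0, 0, 0], -1], [[0, 0, 0], [0, 0, 0], -1], [[0, 0, 0], [0, 0, 0], -1], [[0, 0, 0], [0, 0, 0], -1], [[0, 0, 0], [0, 0, 0], -1], [[0, 0, -0.02], [0, 0, 0], -1], [[0, 0, -0.06], [0, 0, 0], -1], [[0, 0, -0.11], [0, 0, 0], -1], [[0, 0, -0.11], [0, 0, 0], -1]], "newtons": 50}}

```text
time: 9.22
eef_pos: [584.3, -207.0, 124.5]
tool_rot: [0.118, 0.993, -0.001, 0.004]
contact_force: [-0.0, 0.6, -2.1]
grip_width: 0.644
```

```bash
python3 - <<'E'
from h import *
im,p=shot("w4"); s=r.sense(); print(s["contact_force"],s["grip_width"])
rects(im,p,p[0][2]+28,(5,140,60),(18,255,255))
tomove((635.8,-7.5,120),np.radians(88.6)); tomove((635.8,-7.5,17),np.radians(88.6))
E
```

```text
[-0.359 -0.071 -2.595] 0.6437783852780928
rect c [620.441 -32.062] size 39.3 27.8 yaw 62.2 px [614.836 249.543] area 930.0 bbox (599, 230, 36, 44)
rect c [ 543.856 -272.044] size 59.0 24.8 yaw 9.9 px [148.369 222.107] area 4530.0 bbox (109, 157, 99, 126)
rect c [ 565.356 -203.277] size 93.4 53.4 yaw -13.6 px [319.186 223.139] area 26880.5 bbox (249, 123, 142, 211)
rect c [546.174 -15.79 ] size 60.7 33.2 yaw 13.9 px [629.538 120.795] area 1947.0 bbox (611, 69, 29, 107)
rect c [ 460.73  -246.811] size 67.7 32.6 yaw 85.2 px [160.505  30.673] area 7632.0 bbox (93, 0, 144, 75)
shift [-0.005  0.206  0.001] rot [-0.002  0.004 -0.213] deg 12.192846652040872 j7 1.2744600074755508
shift [-0.005  0.207  0.104] rot [-0.002  0.004 -0.213] deg 12.192846652040872 j7 1.2744600074755508
```

>>> {"method": "move_arm", "body": {"plan": [[[0, 0.04, 0], [0, 0, -0.05], -1], [[0, 0.09, 0], [0, 0, -0.1], -1], [[-0.003, 0.14, 0], [0, 0, -0.15], -1], [[-0.005, 0.18, 0], [0, 0.004, -0.213], -1], [[-0.005, 0.206, 0], [-0.002, 0.004, -0.213], -1], [[-0.005, 0.206, 0], [-0.002, 0.004, -0.213], -1], [[-0.005, 0.206, 0], [-0.002, 0.004, -0.213], -1]]}}

```text
time: 10.15
eef_pos: [633.9, -10.0, 119.8]
tool_rot: [0.013, 1.0, -0.001, -0.002]
contact_force: [-0.1, -0.4, -1.6]
grip_width: 0.645
```

```bash
python3 - <<'E'
from h import *
print(pose()); tomove((635.8,-7.5,17),np.radians(88.6)); im,p=shot("w5")
E
```

```text
(array([633.907, -10.026, 119.815]), array([ 0.013,  1.   , -0.001, -0.002]))
shift [-0.002  0.003  0.103] rot [-0.002 -0.004 -0.001] deg 0.2528425260943149 j7 1.1272102226912932
```

View pics/w5.png

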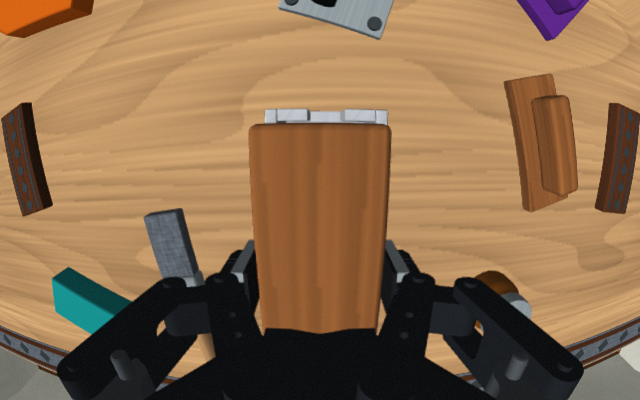

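>>> {"method": "move_arm", "body": {"plan": [[[-0.002, 0.003, 0], [-0.002, -0.003, 0], -1], [[-0.002, 0.003, 0.02], [-0.002, -0.003, 0], -1], [[-0.002, 0.003, 0.04], [-0.002, -0.003, 0], -1], [[-0.002, 0.003, 0.04], [-0.002, -0.003, 0], -1], [[-0.002, 0.003, 0.04], [-0.002, -0.003, 0], -1]]}}

```text
time: 10.82
eef_pos: [636.0, -7.6, 79.6]
tool_rot: [0.013, 1.0, 0.0, -0.0]
contact_force: [0.3, -0.2, -1.7]
grip_width: 0.647
```

```bash
python3 - <<'E'
from h import *
print(pose()); tomove((635.8,-7.5,17),np.radians(88.6)); im,p=shot("w6")
# cradle end (-x) post tops and bed end
B=rects(im,p,p[0][2]+28,(5,140,60),(18,255,255),8000)
h=cv2.cvtColor(im,cv2.COLOR_BGR2HSV); m=cv2.inRange(h,np.array((0,0,110)),np.array((180,45,255))); m[:60]=0;m[200:]=0;m[:,:200]=0;m[:,440:]=0
for c in cv2.findContours(m,cv2.RETR_EXTERNAL,cv2.CHAIN_APPROX_NONE)[0]:
    if cv2.contourArea(c)>100:
        W=cast("wrist",c[:,0],62,p); print(cv2.boundingRect(c),W.min(0),W.max(0))
E
```

```text
(array([635.97 ,  -7.642,  79.584]), array([ 0.013,  1.   ,  0.   , -0.   ]))
shift [0.    0.    0.063] rot [-0.    -0.001 -0.002] deg 0.1318689403701311 j7 1.0957814054803356
rect c [616.819  -7.941] size 92.9 53.3 yaw -1.5 px [319.401 222.795] area 26682.0 bbox (249, 124, 142, 210)
rect c [574.003 115.373] size 71.6 50.6 yaw 15.1 px [566.639 140.109] area 8895.0 bbox (526, 67, 81, 155)
(246, 102, 153, 50) [558.369 -45.221  62.   ] [585.689  34.396  62.   ]
```

>>> {"method": "move_arm", "body": {"plan": [[[0, 0, 0.02], [0, 0, 0], -1], [[0, 0, 0.035], [0, 0, 0], -1], [[0, 0, 0.045], [0, 0, 0], -1], [[0, 0, 0.053], [0, 0, 0], -1], [[0, 0, 0.059], [0, 0, 0], -1], [[0, 0, 0.062], [0, 0, 0], -1], [[0, 0, 0.063], [0, 0, 0], -1], [[0, 0, 0.063], [0, 0, 0], -1]]}}

```text
time: 11.88
eef_pos: [636.5, -7.5, 18.7]
tool_rot: [0.013, 1.0, -0.0, 0.0]
contact_force: [-4.4, -1.1, 5.3]
grip_width: 0.647
```

```bash
python3 - <<'E'
from h import *
s=r.sense(); print(s["eef_pos"],s["contact_force"],s["wrist_torque"])
E
```

```text
[636.494  -7.478  18.658] [-4.447 -1.065  5.253] [-0.109  0.798 -0.019]
```

>>> {"method": "move_arm", "body": {"plan": [[[0, 0, 0], [0, 0, 0], 1], [[0, 0, 0], [0, 0, 0], 1], [[0, 0, 0], [0, 0, 0], 1], [[0, 0, -0.03], [0, 0, 0], 1], [[0, 0, -0.09], [0, 0, 0], 1], [[0.02, 0, -0.15], [0, 0, 0], 1], [[0.03, 0, -0.2], [0, 0, 0], 1], [[0.03, 0, -0.2], [0, 0, 0], 1], [[0.03, 0, -0.2], [0, 0, 0], 1]]}}

```text
time: 13.0
eef_pos: [606.2, -6.9, 218.3]
tool_rot: [0.013, 1.0, -0.001, -0.0]
contact_force: [0.0, 0.3, -0.1]
grip_width: 1.0
```

```bash
python3 - <<'E'
from h import *
im,p=shot("w7"); print(p)
print(proj("wrist",[[580,195,16],[636,-7,44],[600,345,18],[577,-367,18]],p))
B=rects(im,p,44,(5,140,60),(18,255,255),1500)
tomove((660,100,230),np.radians(88.6))
E
```

```text
(array([606.239,  -6.873, 218.302]), array([ 0.013,  1.   , -0.001, -0.   ]))
[[484.115 156.866]
 [321.355 212.092]
 [566.435 174.421]
 [ 70.434 171.46 ]]
rect c [634.332  -8.522] size 129.3 53.7 yaw -1.6 px [319.887 206.786] area 5533.0 bbox (294, 150, 52, 116)
rect c [575.526 188.619] size 119.3 62.0 yaw 15.2 px [488.393 153.659] area 4253.0 bbox (459, 102, 58, 108)
rect c [ 404.387 -288.464] size 148.9 62.8 yaw 85.2 px [95.88  37.483] area 3462.0 bbox (54, 7, 85, 58)
shift [-0.051  0.108 -0.013] rot [-0.001 -0.002 -0.003] deg 0.20341915608354477 j7 1.1903693866627123
```

>>> {"method": "move_arm", "body": {"plan": [[[-0.01, 0.05, 0], [0, 0, 0], 1], [[-0.02, 0.11, 0], [0, 0, 0], 1], [[-0.03, 0.16, 0], [0, 0, 0], 1], [[-0.04, 0.21, 0], [0, 0, 0], 1], [[-0.05, 0.26, 0], [0, 0, 0], 1], [[-0.055, 0.31, 0], [0, 0, 0], 1], [[-0.055, 0.35, 0], [0, 0, 0], 1], [[-0.055, 0.35, 0], [0, 0, 0], 1], [[-0.055, 0.35, 0], [0, 0, 0], 1]]}}

```text
time: 14.18
eef_pos: [669.7, 340.3, 214.0]
tool_rot: [0.013, 1.0, -0.002, -0.002]
contact_force: [0.7, -1.0, -0.3]
grip_width: 0.998
```

```bash
python3 - <<'E'
from h import *
im,p=shot("w8"); print(p)
u=proj("wrist",[596,344,18],p)[0].astype(int); print(u)
h=cv2.cvtColor(im,cv2.COLOR_BGR2HSV); print(h[u[1]-20:u[1]+21:8,u[0]-20:u[0]+21:8].reshape(-1,3)[::4])
B=rects(im,p,18,(0,30,20),(25,255,118),1500); cv2.imwrite("pics/m8.png",B)
E
```

```text
(array([669.73 , 340.323, 214.011]), array([ 0.013,  1.   , -0.002, -0.002]))
[322 114]
[[ 16 120 198]
 [ 10  55  70]
 [  9 162  85]
 [ 16 119 203]
 [ 10 165  82]
 [ 10 168  85]
 [ 16 120 185]
 [ 11 165  79]
 [ 11 168  85]]
rect c [590.701 354.619] size 128.7 55.3 yaw -5.2 px [332.382 110.649] area 5694.5 bbox (304, 52, 58, 118)
rect c [519.849 633.04 ] size 265.9 245.2 yaw -0.1 px [531.768  94.24 ] area 8852.0 bbox (460, 0, 139, 170)
```

```bash
python3 - <<'E'
from h import *
tomove((590.7,354.6,3),np.radians(84.8))
E
```

```text
shift [0.079 0.014 0.212] rot [-0.004 -0.004  0.062] deg 3.564519570375622 j7 0.6991178118743092
```

>>> {"method": "move_arm", "body": {"plan": [[[0.045, 0.01, 0.02], [0, 0, 0.03], 1], [[0.079, 0.014, 0.05], [-0.004, -0.004, 0.062], 1], [[0.079, 0.014, 0.1], [-0.004, -0.004, 0.062], 1], [[0.079, 0.014, 0.15], [-0.004, -0.004, 0.062], 1], [[0.079, 0.014, 0.18], [-0.004, -0.004, 0.062], 1], [[0.079, 0.014, 0.2], [-0.004, -0.004, 0.062], 1], [[0.079, 0.014, 0.209], [-0.004, -0.004, 0.062], 1], [[0.079, 0.014, 0.211], [-0.004, -0.004, 0.062], 1], [[0.079, 0.014, 0.211], [-0.004, -0.004, 0.062], 1]]}}

```text
time: 15.35
eef_pos: [592.1, 355.2, 5.2]
tool_rot: [0.045, 0.999, 0.0, 0.001]
contact_force: [0.1, -0.4, 0.1]
grip_width: 1.002
```

```bash
python3 - <<'E'
from h import *
print(r.sense()["contact_force"]);tomove((590.7,354.6,3),np.radians(84.8))
E
```

```text
[ 0.052 -0.384  0.144]
shift [ 0.001 -0.001  0.002] rot [ 0.001  0.002 -0.   ] deg 0.1407652934041267 j7 0.43867070257885754
```

>>> {"method": "move_arm", "body": {"plan": [[[0.001, -0.001, 0.002], [0, 0, 0], 1], [[0.001, -0.001, 0.002], [0, 0, 0], -1], [[0.001, -0.001, 0.002], [0, 0, 0], -1], [[0.001, -0.001, 0.002], [0, 0, 0], -1], [[0.001, -0.001, 0.002], [0, 0, 0], -1], [[0.001, -0.001, 0.002], [0, 0, 0], -1], [[0.001, 0, -0.03], [0, 0, 0], -1], [[0.001, 0, -0.08], [0, 0, 0], -1], [[0.001, 0, -0.13], [0, 0, 0], -1], [[0.001, 0, -0.13], [0, 0, 0], -1]], "newtons": 50}}

```text
time: 16.6
eef_pos: [592.9, 357.5, 139.9]
tool_rot: [0.046, 0.999, 0.003, 0.004]
contact_force: [-0.6, -0.4, -1.3]
grip_width: 0.639
```

```bash
python3 - <<'E'
from h import *
im,p=shot("w9"); s=r.sense(); print(p,s["contact_force"],s["grip_width"])
rects(im,p,p[0][2]+15,(0,30,20),(25,255,118),8000)
tomove((634.5,-8.5,135),np.radians(88.5))
E
```

```text
(array([592.858, 357.498, 139.931]), array([0.046, 0.999, 0.003, 0.004])) [-0.465  0.165 -1.621] 0.6369048199631991
rect c [579.048 357.856] size 102.5 54.6 yaw -5.3 px [317.209 227.777] area 20237.5 bbox (256, 125, 130, 208)
rect c [521.786 494.58 ] size 140.1 123.0 yaw 0.1 px [549.902 116.239] area 15990.5 bbox (467, 0, 162, 246)
shift [-0.076 -0.359  0.001] rot [ 0.003  0.005 -0.065] deg 3.727351524748397 j7 0.507602323093211
```

>>> {"method": "move_arm", "body": {"plan": [[[-0.01, -0.05, 0], [0, 0, -0.02], -1], [[-0.02, -0.1, 0], [0, 0, -0.04], -1], [[-0.03, -0.15, 0], [0, 0, -0.06], -1], [[-0.04, -0.2, 0], [0, 0, -0.065], -1], [[-0.05, -0.25, 0], [0, 0, -0.065], -1], [[-0.06, -0.3, 0], [0, 0, -0.065], -1], [[-0.07, -0.34, 0], [0, 0, -0.065], -1], [[-0.076, -0.359, 0], [0.003, 0.005, -0.065], -1], [[-0.076, -0.359, 0], [0.003, 0.005, -0.065], -1], [[-0.076, -0.359, 0], [0.003, 0.005, -0.065], -1]]}}

```text
time: 17.9
eef_pos: [633.7, -5.1, 135.8]
tool_rot: [0.011, 1.0, 0.001, -0.001]
contact_force: [-0.4, 0.2, -0.6]
grip_width: 0.638
```

```bash
python3 - <<'E'
from h import *
print(pose());tomove((634.6,-8.2,80),np.radians(88.5));tomove((634.6,-8.2,45),np.radians(88.5))
E
```

```text
(array([633.698,  -5.092, 135.816]), array([ 0.011,  1.   ,  0.001, -0.001]))
shift [-0.001 -0.003  0.056] rot [ 0.002 -0.001  0.004] deg 0.26887917914882653 j7 1.1255761382519953
shift [-0.001 -0.003  0.091] rot [ 0.002 -0.001  0.004] deg 0.26887917914882653 j7 1.1255761382519953
```

>>> {"method": "move_arm", "body": {"plan": [[[-0.001, -0.003, 0.01], [0.002, -0.001, 0.004], -1], [[-0.001, -0.003, 0.03], [0.002, -0.001, 0.004], -1], [[-0.001, -0.003, 0.05], [0.002, -0.001, 0.004], -1], [[-0.001, -0.003, 0.056], [0.002, -0.001, 0.004], -1], [[-0.001, -0.003, 0.056], [0.002, -0.001, 0.004], -1]]}}

```text
time: 18.52
eef_pos: [633.9, -8.0, 78.6]
tool_rot: [0.013, 1.0, 0.0, -0.001]
contact_force: [-0.2, 0.6, -1.5]
grip_width: 0.64
```

```bash
python3 - <<'E'
from h import *
im,p=shot("w10"); print(p);tomove((634.6,-8.2,46.5),np.radians(88.5))
rects(im,p,p[0][2]+15,(0,30,20),(25,255,118),8000)
h=cv2.cvtColor(im,cv2.COLOR_BGR2HSV); m=cv2.inRange(h,np.array((0,0,110)),np.array((180,45,255))); m[:60]=0;m[200:]=0;m[:,:200]=0;m[:,440:]=0
for c in cv2.findContours(m,cv2.RETR_EXTERNAL,cv2.CHAIN_APPROX_NONE)[0]:
    if cv2.contourArea(c)>100:
        W=cast("wrist",c[:,0],62,p); print(cv2.boundingRect(c),W.min(0),W.max(0))
E
```

```text
(array([633.873,  -8.04 ,  78.636]), array([ 0.013,  1.   ,  0.   , -0.001]))
shift [ 0.    -0.     0.033] rot [ 0. -0. -0.] deg 0.03384312573672113 j7 1.0862640915856103
rect c [619.92   -8.443] size 102.3 54.8 yaw -1.4 px [319.576 228.615] area 20721.5 bbox (255, 124, 130, 209)
(247, 105, 153, 51) [558.271 -45.159  62.   ] [585.584  34.273  62.   ]
```

>>> {"method": "move_arm", "body": {"plan": [[[-0.001, 0, 0.004], [0, 0, 0], -1], [[-0.001, 0, 0.012], [0, 0, 0], -1], [[-0.001, 0, 0.02], [0, 0, 0], -1], [[-0.001, 0, 0.026], [0, 0, 0], -1], [[-0.001, 0, 0.03], [0, 0, 0], -1], [[-0.001, 0, 0.032], [0, 0, 0], -1], [[-0.001, 0, 0.032], [0, 0, 0], -1]]}}

```text
time: 19.45
eef_pos: [635.7, -7.8, 48.1]
tool_rot: [0.013, 1.0, 0.0, -0.0]
contact_force: [-1.3, -0.1, 0.5]
grip_width: 0.641
```

```bash
python3 - <<'E'
from h import *
s=r.sense(); print(s["eef_pos"],s["contact_force"],s["wrist_torque"])
E
```

```text
[635.7    -7.789  48.079] [-1.342 -0.148  0.465] [-0.035  0.297  0.054]
```

>>> {"method": "move_arm", "body": {"plan": [[[0, 0, 0], [0, 0, 0], 1], [[0, 0, 0], [0, 0, 0], 1], [[0, 0, 0], [0, 0, 0], 1], [[0, 0, -0.03], [0, 0, 0], 1], [[0, 0, -0.08], [0, 0, 0], 1], [[0, 0, -0.14], [0, 0, 0], 1], [[0.03, 0, -0.17], [0, 0, 0], 1], [[0.03, 0, -0.17], [0, 0, 0], 1], [[0.03, 0, -0.17], [0, 0, 0], 1]]}}

```text
time: 20.58
eef_pos: [605.5, -7.7, 217.2]
tool_rot: [0.013, 1.0, -0.0, -0.001]
contact_force: [-0.9, -0.3, 0.7]
grip_width: 0.997
```

```bash
python3 - <<'E'
from h import *
im,p=shot("w11"); print(p)
rects(im,p,62,(0,30,20),(25,255,118),2500)
tomove((655,-375,215),np.radians(88.5))
E
```

```text
(array([605.537,  -7.722, 217.22 ]), array([ 0.013,  1.   , -0.   , -0.001]))
rect c [633.274  -8.914] size 132.7 55.8 yaw -1.4 px [320.197 215.806] area 6455.5 bbox (292, 150, 57, 125)
shift [-0.059 -0.366  0.001] rot [-0.    -0.002 -0.001] deg 0.14141509081555112 j7 1.1831432761838137
```

>>> {"method": "move_arm", "body": {"plan": [[[-0.01, -0.05, 0], [0, 0, 0], 1], [[-0.02, -0.1, 0], [0, 0, 0], 1], [[-0.03, -0.15, 0], [0, 0, 0], 1], [[-0.04, -0.2, 0], [0, 0, 0], 1], [[-0.05, -0.25, 0], [0, 0, 0], 1], [[-0.06, -0.3, 0], [0, 0, 0], 1], [[-0.06, -0.35, 0], [0, 0, 0], 1], [[-0.06, -0.366, 0], [0, 0, 0], 1], [[-0.06, -0.366, 0], [0, 0, 0], 1]]}}

```text
time: 21.75
eef_pos: [654.5, -376.7, 213.8]
tool_rot: [0.015, 1.0, 0.001, -0.003]
contact_force: [-0.2, 0.4, 0.6]
grip_width: 0.998
```

```bash
python3 - <<'E'
from h import *
im,p=shot("w12"); print(p, proj("wrist",[578,-367,18],p), r.sense()["joints"])
rects(im,p,18,(0,30,20),(25,255,118),1500)
E
```

```text
(array([ 654.506, -376.705,  213.848]), array([ 0.015,  1.   ,  0.001, -0.003])) [[327.157 112.371]] [ 0.936  0.727 -0.782  1.279  0.501  1.336  1.713]
rect c [ 1087.028 -1213.068] size 648.1 143.6 yaw -42.6 px [  8.849 326.237] area 1982.0 bbox (0, 269, 36, 113)
rect c [ 839.191 -887.49 ] size 382.0 221.9 yaw 0.4 px [ 41.572 266.241] area 8863.0 bbox (0, 191, 89, 171)
rect c [641.259  32.467] size 148.1 81.4 yaw -2.2 px [589.701 173.097] area 2383.0 bbox (571, 121, 40, 98)
rect c [ 573.892 -367.049] size 129.3 55.8 yaw 9.7 px [326.893 108.853] area 5753.5 bbox (291, 48, 72, 123)
rect c [ 461.103 -865.124] size 366.8 173.8 yaw 0.2 px [24.315 94.306] area 8625.0 bbox (0, 0, 53, 189)
```

```bash
python3 - <<'E'
from h import *
tomove((573.9,-367,3),np.radians(99.7))
E
```

```text
shift [0.081 0.004 0.212] rot [ 0.003 -0.004 -0.195] deg 11.194468027528272 j7 1.7131020431956716
```

>>> {"method": "move_arm", "body": {"plan": [[[0.045, 0.003, 0.02], [0, 0, -0.1], 1], [[0.081, 0.006, 0.05], [0.003, -0.004, -0.195], 1], [[0.081, 0.007, 0.1], [0.003, -0.004, -0.195], 1], [[0.081, 0.007, 0.15], [0.003, -0.004, -0.195], 1], [[0.081, 0.007, 0.18], [0.003, -0.004, -0.195], 1], [[0.081, 0.006, 0.2], [0.003, -0.004, -0.195], 1], [[0.081, 0.005, 0.209], [0.003, -0.004, -0.195], 1], [[0.081, 0.004, 0.211], [0.003, -0.004, -0.195], 1], [[0.081, 0.004, 0.212], [0.003, -0.004, -0.195], 1]]}}

```text
time: 22.92
eef_pos: [574.9, -367.7, 4.5]
tool_rot: [-0.084, 0.996, -0.001, 0.001]
contact_force: [0.1, -0.4, -0.2]
grip_width: 0.998
```

```bash
python3 - <<'E'
from h import *
print(r.sense()["contact_force"]);tomove((573.9,-367,3),np.radians(99.7))
E
```

```text
[ 0.136 -0.415 -0.233]
shift [0.001 0.001 0.001] rot [-0.002  0.002 -0.001] deg 0.15838142759653137 j7 1.8109133560585482
```

>>> {"method": "move_arm", "body": {"plan": [[[0.001, 0.001, 0.001], [0, 0, 0], 1], [[0.001, 0.001, 0.001], [0, 0, 0], -1], [[0.001, 0.001, 0.001], [0, 0, 0], -1], [[0.001, 0.001, 0.001], [0, 0, 0], -1], [[0.001, 0.001, 0.001], [0, 0, 0], -1], [[0.001, 0.001, 0.001], [0, 0, 0], -1], [[0.001, 0.001, -0.03], [0, 0, 0], -1], [[0.001, 0.001, -0.08], [0, 0, 0], -1], [[0.001, 0.001, -0.14], [0, 0, 0], -1], [[0.001, 0.001, -0.14], [0, 0, 0], -1]], "newtons": 50}}

```text
time: 24.18
eef_pos: [577.2, -367.6, 150.3]
tool_rot: [-0.084, 0.996, -0.004, 0.006]
contact_force: [0.5, -0.1, -1.4]
grip_width: 0.637
```

```bash
python3 - <<'E'
from h import *
im,p=shot("w13"); s=r.sense(); print(p,s["contact_force"],s["grip_width"])
rects(im,p,p[0][2]+15,(0,30,20),(25,255,118),12000)
tomove((635.5,-8,150),np.radians(88.5))
E
```

```text
(array([ 577.225, -367.617,  150.273]), array([-0.084,  0.996, -0.004,  0.006])) [-0.273 -0.843 -1.684] 0.6396712597103262
rect c [ 563.503 -370.125] size 102.5 55.5 yaw 10.2 px [319.9   229.036] area 20614.5 bbox (255, 125, 131, 208)
shift [-0.12   0.344 -0.004] rot [-0.004  0.006  0.195] deg 11.172711254170412 j7 1.8883314314018285
```

>>> {"method": "move_arm", "body": {"plan": [[[-0.015, 0.045, 0], [0, 0, 0.03], -1], [[-0.03, 0.09, 0], [0, 0, 0.06], -1], [[-0.05, 0.14, 0], [0, 0, 0.09], -1], [[-0.065, 0.19, 0], [0, 0, 0.12], -1], [[-0.085, 0.24, 0], [0, 0, 0.15], -1], [[-0.1, 0.29, 0], [0, 0, 0.18], -1], [[-0.115, 0.33, 0], [-0.004, 0.006, 0.195], -1], [[-0.12, 0.344, -0.004], [-0.004, 0.006, 0.195], -1], [[-0.12, 0.344, -0.004], [-0.004, 0.006, 0.195], -1], [[-0.12, 0.344, -0.004], [-0.004, 0.006, 0.195], -1]]}}

```text
time: 25.48
eef_pos: [634.8, -11.2, 148.7]
tool_rot: [0.015, 1.0, -0.001, -0.001]
contact_force: [1.0, -0.4, -0.6]
grip_width: 0.638
```

```bash
python3 - <<'E'
from h import *
print(pose());tomove((635.5,-8,95),np.radians(88.5))
E
```

```text
(array([634.752, -11.184, 148.666]), array([ 0.015,  1.   , -0.001, -0.001]))
shift [-0.001  0.003  0.054] rot [-0.002 -0.002 -0.004] deg 0.27091342771922583 j7 1.1351288978529994
```

>>> {"method": "move_arm", "body": {"plan": [[[-0.001, 0.003, 0.01], [-0.002, -0.002, -0.004], -1], [[-0.001, 0.003, 0.03], [-0.002, -0.002, -0.004], -1], [[-0.001, 0.003, 0.05], [-0.002, -0.002, -0.004], -1], [[-0.001, 0.003, 0.056], [-0.002, -0.002, -0.004], -1], [[-0.001, 0.003, 0.056], [-0.002, -0.002, -0.004], -1]]}}

```text
time: 26.1
eef_pos: [635.0, -8.2, 91.5]
tool_rot: [0.013, 1.0, 0.0, -0.001]
contact_force: [0.4, 0.5, -0.9]
grip_width: 0.634
```

```bash
python3 - <<'E'
from h import *
im,p=shot("w14"); print(p);tomove((635.5,-8,64.5),np.radians(88.5))
rects(im,p,p[0][2]+15,(0,30,20),(25,255,118),12000)
E
```

```text
(array([635.04 ,  -8.193,  91.545]), array([ 0.013,  1.   ,  0.   , -0.001]))
shift [ 0.    -0.     0.028] rot [ 0.    -0.     0.001] deg 0.052116459487594954 j7 1.096954099169236
rect c [621.067  -8.779] size 102.4 55.1 yaw -1.4 px [319.537 228.886] area 20673.5 bbox (255, 124, 130, 209)
```

>>> {"method": "move_arm", "body": {"plan": [[[0, 0, 0.008], [0, 0, 0], -1], [[0, 0, 0.015], [0, 0, 0], -1], [[0, 0, 0.02], [0, 0, 0], -1], [[0, 0, 0.024], [0, 0, 0], -1], [[0, 0, 0.0265], [0, 0, 0], -1], [[0, 0, 0.0275], [0, 0, 0], -1], [[0, 0, 0.0275], [0, 0, 0], -1]]}}

```text
time: 27.02
eef_pos: [635.6, -8.0, 66.3]
tool_rot: [0.013, 1.0, -0.001, -0.001]
contact_force: [-3.9, -1.3, 6.0]
grip_width: 0.638
```

```bash
python3 - <<'E'
from h import *
s=r.sense(); print(s["eef_pos"],s["contact_force"],s["wrist_torque"])
E
```

```text
[635.566  -8.02   66.281] [-3.883 -1.288  5.999] [-0.182  0.606  0.022]
```

>>> {"method": "move_arm", "body": {"plan": [[[0, 0, -0.0005], [0, 0, 0], 1], [[0, 0, -0.0005], [0, 0, 0], 1], [[0, 0, -0.0005], [0, 0, 0], 1], [[0, 0, -0.03], [0, 0, 0], 1], [[0, 0, -0.08], [0, 0, 0], 1], [[0, 0, -0.13], [0, 0, 0], 1], [[0.03, 0, -0.16], [0, 0, 0], 1], [[0.03, 0, -0.16], [0, 0, 0], 1], [[0.03, 0, -0.16], [0, 0, 0], 1]]}}

```text
time: 28.15
eef_pos: [605.6, -7.7, 225.5]
tool_rot: [0.013, 1.0, -0.001, -0.001]
contact_force: [-0.8, -0.3, -0.7]
grip_width: 0.999
```

```bash
python3 - <<'E'
from h import *
im,p=shot("w15"); print(p)
rects(im,p,80,(0,30,20),(25,255,118),2500)
tomove((640,175,225),np.radians(100))
E
```

```text
(array([605.552,  -7.707, 225.466]), array([ 0.013,  1.   , -0.001, -0.001]))
rect c [632.144  -8.884] size 134.3 55.6 yaw -1.7 px [320.302 213.929] area 7048.0 bbox (291, 149, 59, 130)
rect c [526.109 435.699] size 231.4 82.7 yaw 6.4 px [629.591 131.638] area 2799.5 bbox (614, 56, 26, 152)
shift [-0.03   0.184 -0.001] rot [-0.001 -0.003 -0.201] deg 11.491893071647489 j7 1.1894230321919268
```

View pics/w15.png

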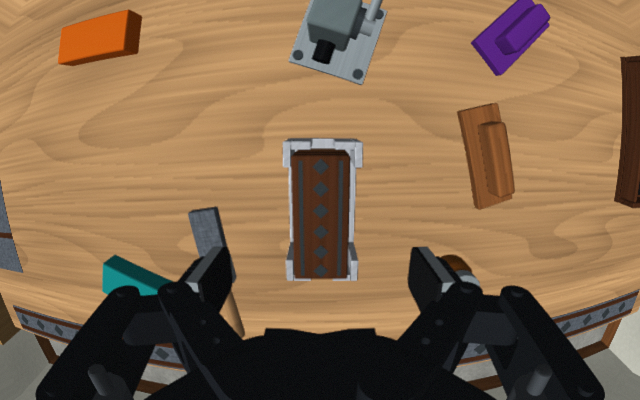

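>>> {"method": "move_arm", "body": {"plan": [[[-0.01, 0.05, 0], [0, 0, -0.1], 1], [[-0.02, 0.1, 0], [0, 0, -0.2], 1], [[-0.03, 0.15, 0], [0, 0, -0.201], 1], [[-0.03, 0.184, 0], [0, 0, -0.201], 1], [[-0.03, 0.184, 0], [0, 0, -0.201], 1], [[-0.03, 0.184, 0], [0, 0, -0.201], 1]]}}

```text
time: 28.95
eef_pos: [640.1, 174.2, 222.6]
tool_rot: [-0.087, 0.996, -0.001, -0.003]
contact_force: [0.3, -0.7, -0.1]
grip_width: 1.0
```

```bash
python3 - <<'E'
from h import *
im,p=shot("w16"); print(p)
m=rects(im,p,16,(5,140,90),(18,255,255),1500)
rects(im,p,50,(5,140,150),(18,255,255),500)
u=proj("wrist",[576,189,20],p)[0].astype(int); print(u)
cv2.imwrite("pics/w16c.png",cv2.resize(im[max(0,u[1]-80):u[1]+80,u[0]-80:u[0]+80],(640,640*160//160))[:600])
print(max(0,u[1]-80),u[0]-80)
E
```

```text
(array([640.118, 174.154, 222.579]), array([-0.087,  0.996, -0.001, -0.003]))
rect c [579.306 206.225] size 129.1 56.2 yaw 15.2 px [357.413 132.612] area 5325.0 bbox (329, 76, 57, 115)
[343 127]
47 263
```

View pics/w16c.png

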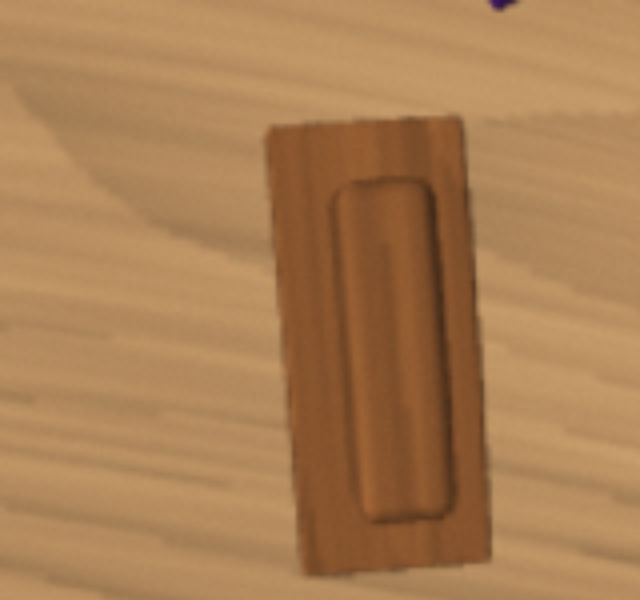

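```bash
python3 - <<'E'
from h import *
tomove((579.3,206.2,22),np.radians(105.2))
E
```

```text
shift [0.054 0.044 0.201] rot [-0.002 -0.005 -0.093] deg 5.3151813901729135 j7 1.0720103195642465
```

>>> {"method": "move_arm", "body": {"plan": [[[0.03, 0.025, 0.01], [0, 0, -0.05], 1], [[0.054, 0.044, 0.04], [-0.002, -0.005, -0.093], 1], [[0.054, 0.044, 0.09], [-0.002, -0.005, -0.093], 1], [[0.054, 0.044, 0.14], [-0.002, -0.005, -0.093], 1], [[0.054, 0.044, 0.17], [-0.002, -0.005, -0.093], 1], [[0.054, 0.044, 0.19], [-0.002, -0.005, -0.093], 1], [[0.054, 0.044, 0.2], [-0.002, -0.005, -0.093], 1], [[0.054, 0.044, 0.2], [-0.002, -0.005, -0.093], 1], [[0.054, 0.044, 0.2], [-0.002, -0.005, -0.093], 1]]}}

```text
time: 30.12
eef_pos: [579.9, 207.2, 24.5]
tool_rot: [-0.132, 0.991, 0.0, 0.001]
contact_force: [0.1, -0.6, -0.7]
grip_width: 1.001
```

```bash
python3 - <<'E'
from h import *
print(r.sense()["contact_force"]);tomove((579.3,206.2,22),np.radians(105.2))
E
```

```text
[ 0.086 -0.63  -0.73 ]
shift [ 0.001 -0.001  0.002] rot [0.001 0.002 0.   ] deg 0.12735860108150154 j7 0.9318289493249662
```

>>> {"method": "move_arm", "body": {"plan": [[[0.001, -0.001, 0.002], [0, 0, 0], -1], [[0.001, -0.001, 0.002], [0, 0, 0], -1], [[0.001, -0.001, 0.002], [0, 0, 0], -1], [[0.001, -0.001, 0.002], [0, 0, 0], -1], [[0.001, -0.001, 0.002], [0, 0, 0], -1], [[0.001, -0.001, 0.002], [0, 0, 0], -1], [[0.001, -0.001, -0.03], [0, 0, 0], -1], [[0.001, -0.001, -0.08], [0, 0, 0], -1], [[0.001, -0.001, -0.13], [0, 0, 0], -1], [[0.001, -0.001, -0.13], [0, 0, 0], -1]], "newtons": 60}}

```text
time: 31.38
eef_pos: [581.4, 207.4, 158.5]
tool_rot: [-0.132, 0.991, 0.001, 0.005]
contact_force: [-0.6, -0.3, -2.6]
grip_width: 0.291
```

```bash
python3 - <<'E'
from h import *
im,p=shot("w17"); s=r.sense(); print(p,s["contact_force"],s["grip_width"])
rects(im,p,p[0][2]-22+16,(5,140,90),(18,255,255),5000)
tomove((635.5,-8,155),np.radians(88.5))
E
```

```text
(array([581.372, 207.393, 158.534]), array([-0.132,  0.991,  0.001,  0.005])) [-0.08  -0.308 -3.314] 0.29483415654646816
rect c [577.286 205.339] size 119.7 54.6 yaw 14.9 px [322.006 214.033] area 16238.0 bbox (263, 126, 114, 208)
shift [ 0.002 -0.221  0.001] rot [0.001 0.004 0.291] deg 16.698735999758057 j7 1.0340399708155759
```

>>> {"method": "move_arm", "body": {"plan": [[[0, -0.03, 0], [0, 0, 0.05], -1], [[0, -0.07, 0], [0, 0, 0.1], -1], [[0, -0.11, 0], [0, 0, 0.15], -1], [[0.001, -0.15, 0], [0, 0, 0.2], -1], [[0.002, -0.19, 0], [0, 0, 0.25], -1], [[0.002, -0.22, 0], [0.001, 0.004, 0.291], -1], [[0.002, -0.221, 0], [0.001, 0.004, 0.291], -1], [[0.002, -0.221, 0], [0.001, 0.004, 0.291], -1], [[0.002, -0.221, 0], [0.001, 0.004, 0.291], -1]]}}

```text
time: 32.55
eef_pos: [634.9, -5.1, 155.4]
tool_rot: [0.011, 1.0, 0.001, -0.0]
contact_force: [-0.5, 0.0, -2.1]
grip_width: 0.293
```

```bash
python3 - <<'E'
from h import *
print(pose());tomove((635.5,-8,125),np.radians(88.5))
E
```

```text
(array([634.898,  -5.149, 155.412]), array([ 0.011,  1.   ,  0.001, -0.   ]))
shift [-0.001 -0.003  0.03 ] rot [ 0.001 -0.     0.004] deg 0.2525929375528956 j7 1.1368592711532097
```

>>> {"method": "move_arm", "body": {"plan": [[[-0.001, -0.003, 0.01], [0.001, 0, 0.004], -1], [[-0.001, -0.003, 0.025], [0.001, 0, 0.004], -1], [[-0.001, -0.003, 0.032], [0.001, 0, 0.004], -1], [[-0.001, -0.003, 0.032], [0.001, 0, 0.004], -1], [[-0.001, -0.003, 0.032], [0.001, 0, 0.004], -1]]}}

```text
time: 33.17
eef_pos: [636.1, -8.1, 123.6]
tool_rot: [0.013, 1.0, 0.0, 0.0]
contact_force: [0.2, 0.2, -2.0]
grip_width: 0.292
```

```bash
python3 - <<'E'
from h import *
im,p=shot("w18"); print(p);tomove((635.5,-8,102),np.radians(88.5))
rects(im,p,p[0][2]-22+16,(5,140,90),(18,255,255),5000)
E
```

```text
(array([636.098,  -8.05 , 123.611]), array([0.013, 1.   , 0.   , 0.   ]))
shift [0.001 0.    0.022] rot [0.    0.001 0.   ] deg 0.04513930329325215 j7 1.1161553849485988
rect c [631.321  -8.872] size 118.1 54.6 yaw -1.5 px [321.494 214.44 ] area 15963.5 bbox (263, 127, 113, 206)
```

>>> {"method": "move_arm", "body": {"plan": [[[0.002, 0, 0.006], [0, 0, 0], -1], [[0.002, 0, 0.012], [0, 0, 0], -1], [[0.002, 0, 0.016], [0, 0, 0], -1], [[0.002, 0, 0.019], [0, 0, 0], -1], [[0.002, 0, 0.021], [0, 0, 0], -1], [[0.002, 0, 0.022], [0, 0, 0], -1], [[0.002, 0, 0.022], [0, 0, 0], -1]]}}

```text
time: 34.1
eef_pos: [634.2, -8.0, 103.0]
tool_rot: [0.013, 1.0, -0.0, 0.0]
contact_force: [-4.6, -0.7, 5.2]
grip_width: 0.291
```

```bash
python3 - <<'E'
from h import *
s=r.sense(); print(s["eef_pos"],s["contact_force"],s["wrist_torque"])
E
```

```text
[634.17   -7.954 102.976] [-4.598 -0.698  5.207] [-0.14   0.771 -0.018]
```

Contact; release, rise, view.

>>> {"method": "move_arm", "body": {"plan": [[[0, 0, -0.0005], [0, 0, 0], 1], [[0, 0, -0.0005], [0, 0, 0], 1], [[0, 0, -0.0005], [0, 0, 0], 1], [[0, 0, -0.03], [0, 0, 0], 1], [[0, 0, -0.08], [0, 0, 0], 1], [[0, 0, -0.13], [0, 0, 0], 1], [[0, 0, -0.18], [0, 0, 0], 1], [[0.04, 0, -0.2], [0, 0, 0], 1], [[0.04, 0, -0.2], [0, 0, 0], 1]]}}

```text
time: 35.22
eef_pos: [593.7, -5.6, 305.4]
tool_rot: [0.012, 1.0, -0.001, 0.002]
contact_force: [0.3, -0.5, -0.1]
grip_width: 0.995
```

```bash
python3 - <<'E'
from h import *
im,p=shot("w19"); print(p)
rects(im,p,96,(5,140,90),(18,255,255),2000)
a=snapshot("scene")[190:300,270:380,::-1]; b=snapshot("side")[150:260,300:410,::-1]
cv2.imwrite("pics/st.png",np.hstack([cv2.resize(a,(400,400)),cv2.resize(b,(400,400))]))
tomove((390,68,150),0.0)
E
```

```text
(array([593.677,  -5.558, 305.378]), array([ 0.012,  1.   , -0.001,  0.002]))
rect c [634.223  -9.134] size 127.9 53.9 yaw -1.5 px [318.718 208.474] area 4508.5 bbox (296, 158, 47, 103)
rect c [ 417.049 -262.92 ] size 111.0 52.8 yaw 85.5 px [124.621  54.536] area 2220.5 bbox (90, 30, 67, 46)
shift [0.206 0.07  0.152] rot [-0.001  0.001  1.544] deg 88.47228718206539 j7 1.2411422069378133
```

View pics/st.png

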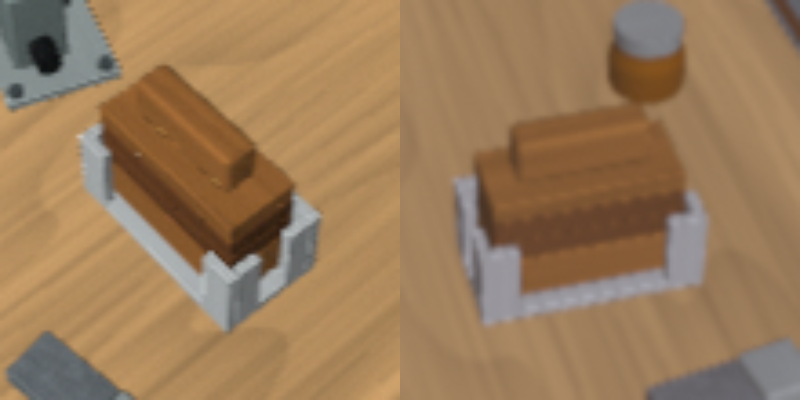

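>>> {"method": "move_arm", "body": {"plan": [[[0.04, 0.01, 0], [0, 0, 0.17], -1], [[0.08, 0.03, 0], [0, 0, 0.34], -1], [[0.12, 0.04, 0], [0, 0, 0.51], -1], [[0.16, 0.055, 0], [0, 0, 0.68], -1], [[0.2, 0.07, 0.0], [0, 0, 0.85], -1], [[0.206, 0.07, 0.04], [0, 0, 1.02], -1], [[0.206, 0.07, 0.08], [0, 0, 1.19], -1], [[0.206, 0.07, 0.1], [0, 0, 1.36], -1], [[0.206, 0.07, 0.12], [-0.001, 0.001, 1.544], -1], [[0.206, 0.07, 0.12], [-0.001, 0.001, 1.544], -1]], "newtons": 50}}

```text
time: 36.62
eef_pos: [388.6, 68.0, 180.6]
tool_rot: [0.706, 0.708, -0.0, -0.003]
contact_force: [-0.2, -1.3, -0.4]
grip_width: -0.002
```

```bash
python3 - <<'E'
from h import *
print(r.sense()["joints"],r.sense()["grip_width"]);tomove((387,67.5,132),0.0)
E
```

```text
[ 0.987 -0.011 -1.221  2.179 -0.018  0.97  -0.22 ] -0.0016294890758440277
shift [-0.001 -0.001  0.049] rot [-0.005 -0.004  0.003] deg 0.38280973731154705 j7 -0.21997707788694884
```

>>> {"method": "move_arm", "body": {"plan": [[[-0.001, -0.001, 0.025], [-0.005, -0.004, 0.003], -1], [[-0.001, -0.001, 0.049], [-0.005, -0.004, 0.003], -1], [[-0.001, -0.001, 0.066], [-0.005, -0.004, 0.003], -1], [[-0.001, -0.002, 0.076], [-0.005, -0.004, 0.003], -1], [[-0.001, -0.003, 0.085], [-0.005, -0.004, 0.003], -1], [[-0.001, -0.004, 0.093], [-0.005, -0.004, 0.003], -1], [[-0.001, -0.005, 0.1], [-0.005, -0.004, 0.003], -1], [[-0.001, -0.005, 0.1], [-0.005, -0.004, 0.003], -1]]}}

```text
time: 37.62
eef_pos: [382.7, 68.4, 81.0]
tool_rot: [0.706, 0.708, -0.001, -0.001]
contact_force: [-3.8, 2.4, 6.8]
grip_width: -0.001
```

```bash
python3 - <<'E'
from h import *
s=r.sense();print(s["eef_pos"],s["contact_force"]); tomove((386.5,68,76.5),0.)
E
```

```text
[382.652  68.364  80.997] [-3.827  2.356  6.829]
shift [-0.     0.004  0.004] rot [-0.002 -0.     0.003] deg 0.19939291940013937 j7 -0.5916114688111551
```

>>> {"method": "move_arm", "body": {"plan": [[[0, 0.001, 0.003], [0, 0, 0], -1], [[0, 0.001, 0.004], [0, 0, 0], -1], [[0, 0.001, 0.004], [0, 0, 0], -1]]}}

```text
time: 38.0
eef_pos: [383.1, 68.5, 77.5]
tool_rot: [0.705, 0.709, -0.002, -0.001]
contact_force: [-4.5, 1.0, 5.9]
grip_width: -0.002
```

```bash
python3 - <<'E'
from h import *
s=r.sense();print(s["eef_pos"],s["contact_force"]); cv2.imwrite("pics/press2.png",cv2.resize(snapshot("side")[170:230,215:305,::-1],None,fx=4,fy=4))
E
```

```text
[383.103  68.51   77.507] [-4.517  0.982  5.926]
```

>>> {"method": "move_arm", "body": {"plan": [[[0, 0.001, -0.01], [0, 0, 0], -1], [[0, 0.003, -0.04], [0, 0, 0], -1], [[0, 0.003, -0.09], [0, 0, 0], -1], [[-0.02, 0.01, -0.14], [0, 0, 0], -1], [[-0.08, 0.02, -0.17], [0, 0, 0], -1], [[-0.13, 0.03, -0.17], [0, 0, 0], -1], [[-0.18, 0.04, -0.17], [0, 0, 0], -1], [[-0.18, 0.04, -0.17], [0, 0, 0], -1], [[-0.18, 0.04, -0.17], [0, 0, 0], -1]]}}

```text
time: 39.17
eef_pos: [425.0, -110.6, 248.0]
tool_rot: [0.705, 0.709, -0.001, -0.001]
contact_force: [-0.3, 0.1, -0.2]
grip_width: 0.003
```

```bash
python3 - <<'E'
from h import *
print(pose()); a=snapshot("side")[:,:,::-1]; b=snapshot("scene")[:,:,::-1]
p2=cv2.imread("pics/press2.png")
t=cv2.resize(a[130:250,200:410],(700,400)); u=cv2.resize(p2,(300,200)); v=cv2.resize(b[130:290,230:430],(250,200))
o=np.zeros((600,700,3),np.uint8); o[:400]=t; o[400:,:300]=u; o[400:,320:570]=v; cv2.imwrite("pics/fin.png",o)
E
```

```text
(array([ 425.032, -110.637,  248.004]), array([ 0.705,  0.709, -0.001, -0.001]))
```

View pics/fin.png

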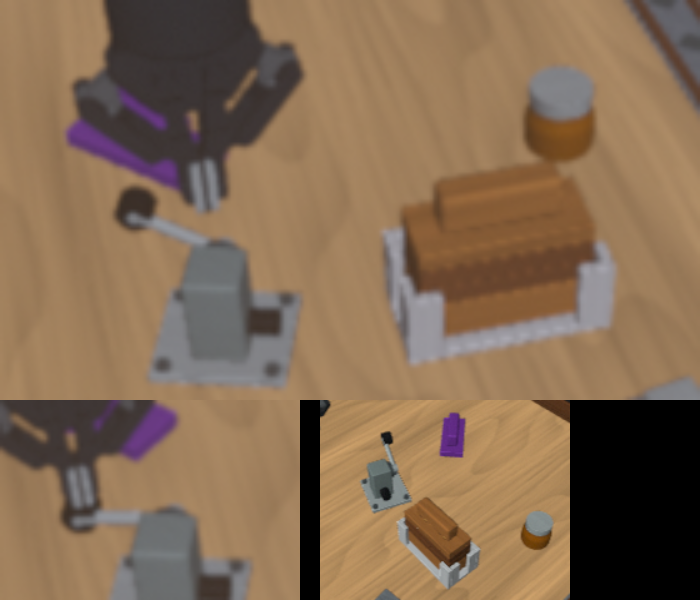

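The picture shows the roller back up at rest (135,207), the press frame with the arm level (a click, short of 0.7), and the stack still square in the cradle. Handing in.

```bash
python3 -c "
from workcell import r
print(r.finish_job())"
```

```text
the job is handed in; nothing more can be done
None
```

I carried out the whole sequence and handed it in at about 39 s of the 210 s allowed; the hand-in gives no verdict.

**What I did:** I clicked the roller arm, then stacked the bed block, both border blocks on the table and the pressing board, grip up. I let go and clicked the roller arm again. I didn't touch the jar, the brush or the orange, turquoise and purple look-alikes.

**Roller arm:** I have no direct reading of the switch angle. From the fingertip height and the force (about 6 to 7.5 N), it reached about 0.5 to 0.55 both times, past the 0.40 click and short of 0.70. Pictures show the arm about level under each press. They show it sprung back after the second press; after the first I took only a rough colour check, which was unclear.

**Stack:** The final pictures show it square, with the jar in place. The pressing board measured at (634, -9) mm with a yaw of -1.5°, against about (636, -7.5) mm and -1.4° for the cradle, within the 4 mm play.

**Disagreements:**
- The border block beyond the pressing board measured about 15 mm from my first rough estimate, and the board about 14 mm off on average. I used the close-up measurements for both.
- Setting down the bed, the second border block and the board each showed 4 to 5 N of sideways force. Later pictures show nothing shifted.

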